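# Nest the measuring scoops in their sloping stand and lock them in

## Robot

A 6-joint arm with a two-finger parallel gripper is mounted at the origin on a cart in front of the work surface, level with it; the furniture and walls round the work are solid. World frame = base frame: x ahead of the robot, y to its left, z up, the work surface at z = 0. Lengths are in m, angles in rad, forces in N, time in s.
With the tool pointing down it reaches from about 0.3 to 0.775 m from the base axis. Payload 14.6 kg.
Tool frame: the origin (TCP) lies at the very end of the fingers, on their centre line; the grasp point (between the pads) lies 19 mm behind it; z points along the fingers, y is the line along which they close (so a half turn about z gives the same grasp; the last joint's range is limited). The gripper opens to 94 mm and grips with 3 to 60 N. Pads are 16 mm wide; open, the fingers measure 119 mm over their backs; the gripper's body (75 mm by 177 mm) begins 78 mm behind the grasp point.
Start: joints at [-1.253, 0.3, 1.521, -0, 1.321, -0.067], TCP at [0.206, -0.51, 0.205] pointing down, gripper open.
Joint ranges: [-3.03, 3.03], [-0.79, 2.21], [0.23, 2.52], [-1.04, 4.18], [0, 3.07], [-2.55, 2.55]. Speed limits (rad/s): [2.22, 2.22, 2.57, 3.14, 3.14, 3.14].

## Interface

Orientations are given as [roll, pitch, yaw] about the fixed x, y, z axes, in that order (R = Rz(yaw) Ry(pitch) Rx(roll)).
In Python, from station import ctrl, camera, camera_info, finder gives the robot as it stands.
- The arm moves only by the tool carry_out, never from a script. Its argument "motion" is a list of rows, each a list of 2 entries, a list of its own where there are three numbers: the shift along the tool's x, y, z as a fraction of full scale, then the turn about the tool's z as a fraction of full scale. A call has 1 to 12 rows; each row is the pose to reach, as a shift and turn from the pose commanded when the call began, along the tool's axes at that moment, turning the shorter way round; what a row does not reach only later rows make up. Full scale, the value 1, is 200 mm for a shift and 360 degrees for a turn. A row lasts 1/10 s, in which the tool goes at most 50 mm and 8.59 degrees, less where a joint would pass 70% of its speed; a pose out of reach is approached as far as the arm can. A call with a number of a shift or a turn outside -1 to 1 is refused whole. A call with a gripper value outside its range is refused whole. "hand" is the closure, from -1 (fully open) to 1 (shut), set as the call begins (left out, the last holds). The fingers move at their own pace and stop on an object; "force" is the grip in N (left out, the last holds). Time passes only in rows, so rows that repeat a pose let the fingers close. It gives the time, the measured TCP pose, the force, the opening and the grip force at its end, in the units of the state.
- ctrl.get_obs(): the state, without advancing time (a new reading comes with each control period).
- camera(name): name is "side" or "top"; returns (picture, depth): 420x560x3 uint8, blue, green, red; 420x560 float32, m along the optical axis (not along the pixel's ray), 0 where there is no reading.
- camera_info(name): a dict with "camera_matrix" (3x3 intrinsics, pixels), "origin" and "attitude" of the camera in the world. Camera axes: x right, y down, z forward; pixel columns grow to the right and rows downward; lengths in m; the calibration is good to about 2 mm. A picture is of the moment at which its call begins. camera_info takes no time and is no camera call.
- ctrl.hand_in(): hands the job in; it is judged then, once.
Trained networks look in the newest picture that a camera, given by its name, has taken for a name from the list of things; names that differ only in an ending like _2 or _b are one class to them, and where a whole thing is asked for, a point or a joint stands for the part that bears it (a point fixed in the world has none). Each returns a list of dicts, best first, with "conf" (0 to 1); they miss things now and then, are a little off and sometimes report something else, mostly with a low value. They report only what shows in the picture. A call takes as long as a camera call.
- finder.boxes_of(camera, query): "location" ([column, row] in pixels, amid what is visible of it).
- finder.cut_out(camera, query): "mask" (420x560 bool, what is visible of it) and "location" ([column, row] in pixels, amid what is visible of it).
- finder.pinpoint(camera, query): "location" ([column, row] in pixels: a listed point, or the origin of a listed thing).
The state is a dict: "time_s": time; "qpos": joint angles; "joint_vel": joint speeds; "tau": joint torques, N m; "ee_pos": TCP position; "eef_rot": TCP orientation; "force": force on the tool from outside, world axes, zero at the start; "moment": the same for the moment, N m; "grip_width": finger opening in m; "grip_force": force on a finger pad.
Only numpy, scipy, OpenCV 4.12 (cv2) and the standard library are available. Lean on these libraries where they do the work, as an engineer would, in place of code of your own. Each camera call takes 0.05 s, during which the arm holds its last target. There are 200 camera calls.

## Task

Put the measuring scoops away in their sloping stand: nest the medium scoop in the large one that is fixed there and the small scoop in the medium one, each sitting fully home on its bead, with the three handles one above another down the front of the stand. Lock the nest in with the wooden keeper plate, lowered over the two pins until it lies flush on both shoulders. Leave the other things on the bench where they are.

Things in the scene. Friction and masses are not known exactly. Their poses are not given: they have to be found in the camera images.
- large_scoop: Largest of three round steel scoops with beaded rim and straight black handle, fixed in the stand. Origin: centre of the floor's underside; z out of the mouth, leaning 30 deg from vertical to the front; handle along its own -x, down the slope. Rim 76 mm up z. Bore 96 mm, body 101, bead 114 wide; handle end 132 mm from axis. Medium nested: its origin 30 mm up this z, bead underside on this rim.
- medium_scoop: Middle scoop, loose, upright on the table, 0.10 kg. Origin: centre of underside, z up, handle along its own -x. 60 mm high; body 89 mm wide (3.5 mm play each side in the large one), foot 70, bore 84, bead 107; handle end 138 mm from axis. On every scoop the bead is 3 mm thick, its underside 14 mm below the rim; the handle is 14 mm wide, 10 thick, its top level with the rim.
- small_scoop: Smallest scoop, loose, upright on the table, 0.07 kg; it and the medium may have swapped places. Origin: centre of underside, z up, handle along its own -x. 44 mm high; body 77 mm wide (3.5 mm play each side in the medium), foot 60, bore 72, bead 95; handle end 112 mm from axis. Nested: bead on the medium's rim, origin 30 mm up the medium's z, 60 mm up the large one's.
- medium_grip (a point): On the medium scoop's handle, 78 mm from its axis, at half the handle's thickness (5 mm below rim level, 55 mm above the table at the start): pinch here across the 14 mm width. Nested handles lie one above another with 4 mm between them.
- small_grip (a point): On the small scoop's handle, 72 mm from its axis, at half the handle's thickness (5 mm below rim level, 39 mm above the table at the start): pinch here across the 14 mm width.
- keeper_plate: Loose plywood plate, 0.16 kg, flat on the table: 190 x 56 x 6 mm, long along its own y, a 13 mm hole through it 80 mm to each side of centre (y = +80, -80 mm). Black bar handle on top, centred: 64 mm long along y, 12 mm wide, the bar from 24 to 40 mm above the underside (open beneath). Origin: centre of underside, z up. Fits either way round.
- pin_left (a point): Centre of the shoulder of the left pin: a steel post 18 mm wide beside the large scoop's mouth, at +80 mm on the large scoop's y and 106 mm up its z (30 above its rim). Out of the shoulder stands a pin, 9 mm diameter, 19 mm long, tip tapered, along the large scoop's z. The plate's underside rests on this shoulder, 2 mm clear of the small scoop's rim.
- pin_right (a point): The same shoulder of the right pin, at -80 mm on the large scoop's y.
- stand: Grey bent-sheet stand, screwed down, its place and yaw vary. Foot 205 mm wide (y), about 170 mm deep; its deck slopes 30 deg, low edge to the front (-x of the stand). Pin tips, the highest points beside the mouth, about 153 mm above the table, rear edge of the deck about 138 mm. Origin: on the table; the centre of the large scoop's rim is 110 mm above it.
- tape_brown: Bystander: roll of brown parcel tape lying flat, 104 mm wide, 48 mm high; origin under its centre.
- tape_measure: Bystander: yellow pocket tape measure, 72 x 78 x 61 mm; origin under its centre.

How it is judged:
By the outcome, as a careful person would: the job done as asked, in the order asked, and still so for the second after the job is handed in, with the robot touching nothing.
It also fails if it takes over 72 s, if anything falls off the work surface, if the arm or the gripper's body presses on something with over 40 N, if the wrist force passes 120 N, or if a joint passes its speed limit or range.

## Working session

There is one attempt and no reset: what is moved stays moved. The work goes in short steps, Python scripts to look and compute and a tool call to move; the robot and the scene stay as the last step left them, time stands still between calls to the robot, and variables do not carry over. Pictures are saved under pics/ and viewed, at most 10 in all, crops included, and the job is handed in when it is done.

Besides the shell and the picture viewer there is one more tool, called after "Request:" by a JSON object that holds its "name" and its "arguments", one argument or row to a line. carry_out: Moves the arm, as the interface text tells. Its arguments: {"type":"object","properties":{"motion":{"type":"array","items":{"type":"array"}},"hand":{"type":"number"},"force":{"type":"number"}},"required":["motion"]}

```bash
mkdir -p pics; ls
cat > h.py <<'E'
import numpy as np, cv2
from scipy.spatial.transform import Rotation as R
from station import ctrl, camera, camera_info, finder
np.set_printoptions(precision=4,suppress=True)
def cam(n):
    i=camera_info(n); K=np.array(i["camera_matrix"]); o=np.array(i["origin"]); a=np.array(i["attitude"])
    A=a if a.shape==(3,3) else R.from_euler('xyz',a).as_matrix()
    return K,o,A
def cloud(n,d):
    K,o,A=cam(n); v,u=np.mgrid[0:420,0:560]
    p=np.stack([(u-K[0,2])/K[0,0]*d,(v-K[1,2])/K[1,1]*d,d],-1)
    return p@A.T+o
def atz(n,px,z):
    K,o,A=cam(n); r=A@np.array([(px[0]-K[0,2])/K[0,0],(px[1]-K[1,2])/K[1,1],1]); return o+r*(z-o[2])/r[2]
E
python3 - <<'E'
from h import *
print(camera_info("top"),camera_info("side"))
for n in("top","side"):
    im,d=camera(n); cv2.imwrite(f"pics/{n}0.png",im); np.save(n+"0.npy",d); P=cloud(n,d)
    for q in ["large_scoop","medium_scoop","small_scoop","medium_grip","small_grip","keeper_plate","pin_left","pin_right","stand","tape_brown"]:
        r=finder.pinpoint(n,q)[:2]
        print(n,q,[(np.round(x["location"],1),round(x["conf"],2),P[int(x["location"][1]),int(x["location"][0])]) for x in r])
print(ctrl.get_obs())
E
```

```text
pics
{'camera_matrix': array([[453.7911,   0.    , 286.3763],
       [  0.    , 453.7911, 206.8579],
       [  0.    ,   0.    ,   1.    ]]), 'origin': array([0.4174, 0.0336, 1.2399]), 'attitude': array([-2.9499, -0.0057, -1.5922])} {'camera_matrix': array([[388.1735,   0.    , 274.6849],
       [  0.    , 388.1735, 209.8422],
       [  0.    ,   0.    ,   1.    ]]), 'origin': array([ 0.4719, -0.9346,  0.4847]), 'attitude': array([-1.9226, -0.0157, -0.1314])}
top large_scoop [(array([202.1, 212.2]), 0.55, array([0.6403, 0.2482, 0.042 ])), (array([339. , 280.1]), 0.53, array([ 0.4526, -0.1111,  0.0434]))]
top medium_scoop [(array([403.6, 229.4]), 0.81, array([ 0.5884, -0.2978,  0.0054])), (array([283.9, 263.9]), 0.27, array([0.5   , 0.0339, 0.0399]))]
top small_scoop []
top medium_grip [(array([395.4, 252.5]), 0.79, array([ 0.5207, -0.2574,  0.0623]))]
top small_grip [(array([340.8, 278.4]), 0.84, array([ 0.4576, -0.1138,  0.0448]))]
top keeper_plate [(array([283.1, 269.1]), 0.64, array([0.4843, 0.0342, 0.0397]))]
top pin_left [(array([169.8, 236.3]), 0.84, array([0.5713, 0.3233, 0.08
[... 1297 characters left out ...]
))]
side stand [(array([267.7, 225.3]), 0.68, array([0.607 , 0.2206, 0.0051]))]
side tape_brown [(array([327.8, 284.6]), 0.79, array([ 0.6967, -0.1912,  0.0266])), (array([231.4, 255.4]), 0.33, array([0.4857, 0.0118, 0.0082]))]
{'time_s': 1.1, 'qpos': array([-1.2526,  0.2999,  1.521 , -0.    ,  1.3207, -0.0666]), 'joint_vel': array([ 0.0007,  0.0015,  0.0007, -0.0011,  0.0014, -0.0005]), 'tau': array([ -0.0014, -53.1669, -35.2916,   0.0709,   0.0215,   0.    ]), 'ee_pos': array([ 0.2065, -0.5098,  0.2055]), 'eef_rot': array([-3.1416,  0.    ,  0.3848]), 'force': array([ 0.4569, -0.9083,  0.2127]), 'moment': array([0.0264, 0.0427, 0.0107]), 'grip_force': 0.0, 'grip_width': 0.0939992735870862}
```

View pics/top0.png

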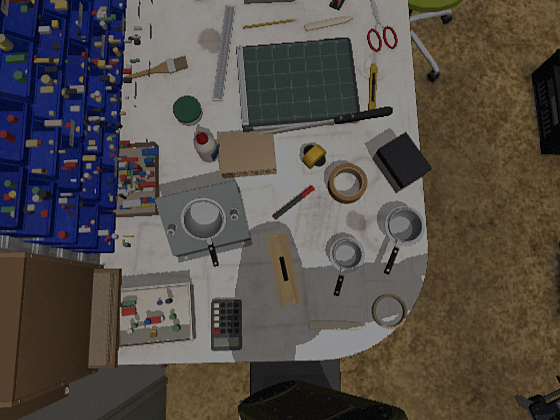

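View pics/side0.png

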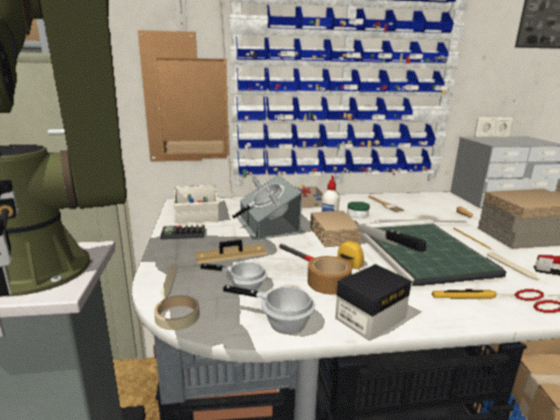

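Top view: medium scoop (404,225) with its handle to (388,272), small scoop (347,252), plate (284,270), stand (203,218) with pins at about (170,235) and (233,215). Next I fit the precise poses.

```bash
cat > meas.py <<'E'
from h import *
from scipy.optimize import least_squares
D={n:np.load(n+"0.npy") for n in("top","side")}
C={n:cloud(n,D[n]) for n in D}
def sel(n,c,r,z0,z1):
    P=C[n].reshape(-1,3); P=P[D[n].ravel()>0]
    return P[(np.hypot(*(P[:,:2]-c).T)<r)&(P[:,2]>z0)&(P[:,2]<z1)]
def scoop(n,c,h,rb,ro,L):
    # template: image-free: rim ring (mid bore/body) height h ; handle points
    c=np.array(c)
    for _ in range(6):
        P=sel(n,c,rb+.006,h-.006,h+.006)
        d=np.hypot(*(P[:,:2]-c).T); P=P[d>rb-.012]
        f=least_squares(lambda p:np.hypot(*(P[:,:2]-p).T)-rb,c,loss='soft_l1',f_scale=.001); c=f.x
    H=sel(n,c,L+.005,h-.012,h+.006); d=np.hypot(*(H[:,:2]-c).T); H=H[d>ro+.006]
    v=(H[:,:2]-c).mean(0); yaw=np.arctan2(-v[1],-v[0])
    print(n,"c",c,"rms",np.sqrt(np.mean(f.fun**2)),len(P),"yaw",yaw,"handle n",len(H),"max",np.hypot(*(H[:,:2]-c).T).max(),"z",np.median(H[:,2]),"rimz",np.median(P[:,2]))
for n in D:
    scoop(n,(.585,-.295),.060,.0433,.0535,.138)
    scoop(n,(.51,-.133),.044,.0373,.0475,.112)
# plate
for n in D:
    P=sel(n,(.485,.034),.13,.003,.012); m=cv2.minAreaRect((P[:,:2]*1000).astype(np.float32)); print(n,"plate",m)
    B=sel(n,(.485,.034),.06,.034,.046); m=cv2.minAreaRect((B[:,:2]*1000).astype(np.float32)); print(n,"bar",m,np.median(B[:,2]))
# stand
pl=atz("top",(169.8,236.3),.136),atz("side",(254.2,179.7),.136); pr=atz("top",(231.3,215.2),.136),atz("side",(272.5,194.9),.136)
print("pins",pl,pr)
def loc(P,q):
    Rm=R.from_euler('ZY',[q[2],-np.pi/6]).as_matrix()  # z leans to -x
    return (P-np.array([q[0],q[1],.110]))@Rm
a=(pl[0]+pl[1])/2;b=(pr[0]+pr[1])/2
v=a-b;yaw=np.arctan2(-v[0],v[1]);m=(a+b)/2;q=np.array([m[0]+.015*np.cos(yaw),m[1]+.015*np.sin(yaw),yaw]);print("init",q)
for n in D:
    p=q.copy()
    for _ in range(8):
        L=loc(sel(n,p[:2],.2,.02,.2),p); A=sel(n,p[:2],.2,.02,.2)
        r=np.hypot(L[:,0],L[:,1])
        i=(abs(L[:,2])<.004)&(abs(r-.049)<.008)&(L[:,0]>-.04)
        # handle of large: top level with rim
        k=(abs(L[:,2])<.006)&(L[:,0]<-.065)&(L[:,0]>-.13)&(abs(L[:,1])<.02)
        s=[(L[:,2]>.025)&(L[:,2]<.036)&(np.hypot(L[:,0],L[:,1]-y)<.016) for y in(.08,-.08)]
        def f(p):
            return np.r_[np.hypot(*loc(A[i],p)[:,:2].T)-.04925,]
        g=least_squares(f,p,loss='soft_l1',f_scale=.001,x_scale=[.01,.01,1]); p[:2]=g.x[:2]
        lk=loc(A[k],p)
        if k.sum()>5:p[2]+=np.arctan2(lk[:,1].mean(),lk[:,0].mean()+0)*1.0 if 0 else np.arctan(lk[:,1].mean()/lk[:,0].mean())
    print(n,"stand",p,i.sum(),k.sum(),"rim z",L[i,2].mean(),[(x.sum(),L[x].mean(0)) for x in s])
E
python3 meas.py
```

```text
top c [ 0.5919 -0.29  ] rms 0.0014674066098063411 149 yaw -0.7758198042320299 handle n 230 max 0.14259759013728057 z 0.059753627681386146 rimz 0.05998690563533171
top c [ 0.5204 -0.1357] rms 0.001585065198848428 111 yaw -0.319192946113883 handle n 123 max 0.11140970021167819 z 0.0442550794403791 rimz 0.04449999450990316
side c [ 0.5894 -0.2893] rms 0.0012085516561739999 364 yaw -2.039603263251184 handle n 484 max 0.142946919970932 z 0.058816444247517835 rimz 0.05867565650472528
side c [ 0.5179 -0.1349] rms 0.0015531599082787176 228 yaw -0.28429582925520147 handle n 138 max 0.11191587211976593 z 0.043413212544861884 rimz 0.04237462520721205
top plate ((486.14093017578125, 33.63597106933594), (256.8908386230469, 254.0691375732422), 46.73723602294922)
top bar ((488.13250732421875, 33.03691101074219), (62.271690368652344, 11.881802558898926), 10.297167778015137) 0.039702207165334125
side plate ((477.1789855957031, 44.494590759277344), (247.7877655029297, 231.60394287109375), 22.176612854003906)
side bar ((485.3365478515625, 32.475772857666016), (62.87059783935547, 12.745786666870117), 12.391019821166992) 0.0385992178600115
pins (array([0.564 , 0.3091, 0.136 ]), array([0.5722, 0.2982, 0.136 ])) (array([0.6133, 0.1591, 0.136 ]), array([0.6119, 0.1321, 0.136 ]))
init [0.6048 0.2287 0.2745]
top stand [0.6083 0.2334 0.2186] 110 127 rim z -0.00015682009859560716 [(np.int64(31), array([0.0022, 0.0793, 0.0301])), (np.int64(29), array([ 0.0017, -0.0803,  0.031 ]))]
side stand [0.605  0.2342 0.2456] 90 76 rim z -0.0006211904801009308 [(np.int64(19), array([0.0012, 0.0783, 0.0286])), (np.int64(22), array([-0.0026, -0.0832,  0.0304]))]
```

```bash
cat >> h.py <<'E'
def mv(target,yaw=None,frm=None,fy=None):
    """print fractions: target TCP xyz, yaw of tool x"""
    o=ctrl.get_obs(); p=np.array(o["ee_pos"]) if frm is None else np.array(frm); y=o["eef_rot"][2] if fy is None else fy
    yaw=y if yaw is None else yaw
    d=np.array(target)-p; c,s=np.cos(y),np.sin(y)
    t=-(yaw-y); t=(t+np.pi)%(2*np.pi)-np.pi
    return np.round([(d[0]*c+d[1]*s)/.2,(d[0]*s-d[1]*c)/.2,-d[2]/.2,t/(2*np.pi)],4)
E
cat > y.py <<'E'
import io,contextlib
with contextlib.redirect_stdout(io.StringIO()): from meas import *
def hy(n,c,h,ro,L,y):
    c=np.array(c)
    for _ in range(4):
        H=sel(n,c,L+.003,h-.008,h+.005); v=-(H[:,:2]-c); d=np.hypot(*v.T); w=np.array([np.cos(y),np.sin(y)])
        k=(d>ro+.006)&(abs(v@[-w[1],w[0]])<.016); y=np.arctan2(*v[k].mean(0)[::-1])
    print(n,y,k.sum(),d[k].max())
for n,a,b in(("top",(.5919,-.29),(.5204,-.1357)),("side",(.5894,-.2893),(.5179,-.1349))):
    hy(n,a,.06,.0535,.138,-.43); hy(n,b,.044,.0475,.112,-.3)
c=np.array([.5907,-.2897]);y=-.43
g=c-.078*np.array([np.cos(y),np.sin(y)]);print(g)
print(mv((*g,.15),y),mv((*g,.036),y))
E
python3 y.py
```

```text
top -0.4456842382417435 169 0.1406814892795557
top -0.3196148929694814 121 0.11137760479113687
side -0.42586033346818836 276 0.14089515009297457
side -0.2845193864423781 138 0.11187640152192392
[ 0.5198 -0.2572]
[ 1.9262 -0.5825  0.2773  0.1297] [ 1.9262 -0.5825  0.8473  0.1297]
```

Request:
{"name": "carry_out", "arguments": {
  "motion": [
    [[0.95,-0.29,0.0],0.13],
    [[0.95,-0.29,0.0],0.13],
    [[0.95,-0.29,0.0],0.13],
    [[0.95,-0.29,0.0],0.13],
    [[0.95,-0.29,0.0],0.13],
    [[0.95,-0.29,0.0],0.13],
    [[0.95,-0.29,0.0],0.13]
  ],
  "hand": 0.15,
  "force": 15
}}

```text
time_s: 1.8
ee_pos: [0.3612, -0.3843, 0.2055]
eef_rot: [3.142, -0.0, -0.433]
force: [0.2, -0.4, 0.1]
grip_width: 0.0416
grip_force: 0.0
```

```bash
python3 -c "
from h import *
c=np.array([.5907,-.2897]);y=-.436
g=c-.078*np.array([np.cos(y),np.sin(y)]);print(g,mv((*g,.15),y),mv((*g,.036),y))
o=ctrl.get_obs();print(o['time_s'],o['ee_pos'],o['eef_rot'],o['joint_vel'],o['grip_width'])"
```

```text
[ 0.52   -0.2568] [ 0.4532 -0.9119  0.2775  0.0005] [ 0.4532 -0.9119  0.8475  0.0005]
1.8 [ 0.3612 -0.3843  0.2055] [ 3.1415 -0.0001 -0.4328] [-0.0232 -0.0001  0.0011 -0.0012  0.0007 -0.1542] 0.041616108241265014
```

Request:
{"name": "carry_out", "arguments": {
  "motion": [
    [[0.453,-0.912,0.28],0.0],
    [[0.453,-0.912,0.28],0.0],
    [[0.453,-0.912,0.28],0.0],
    [[0.453,-0.912,0.28],0.0],
    [[0.453,-0.912,0.28],0.0],
    [[0.453,-0.912,0.28],0.0],
    [[0.453,-0.912,0.6],0.0],
    [[0.453,-0.912,0.847],0.0],
    [[0.453,-0.912,0.847],0.0],
    [[0.453,-0.912,0.847],0.0],
    [[0.453,-0.912,0.847],0.0]
  ]
}}

```text
time_s: 2.9
ee_pos: [0.5201, -0.2583, 0.0385]
eef_rot: [3.141, -0.003, -0.432]
force: [0.2, 0.9, 2.1]
grip_width: 0.0398
grip_force: 0.0
```

```bash
python3 -c "
from h import *
im,d=camera('top');cv2.imwrite('pics/t1.png',cv2.resize(im[170:330,280:470],None,fx=3,fy=3))
im,d=camera('side');cv2.imwrite('pics/s1.png',cv2.resize(im[200:350,180:380],None,fx=3,fy=3))
o=ctrl.get_obs();print(o['time_s'],o['ee_pos'],o['eef_rot'],o['force'])"
```

```text
3.0 [ 0.5205 -0.258   0.0387] [ 3.1412 -0.004  -0.4321] [ 0.4349 -0.6479  0.4418]
```

View pics/s1.png

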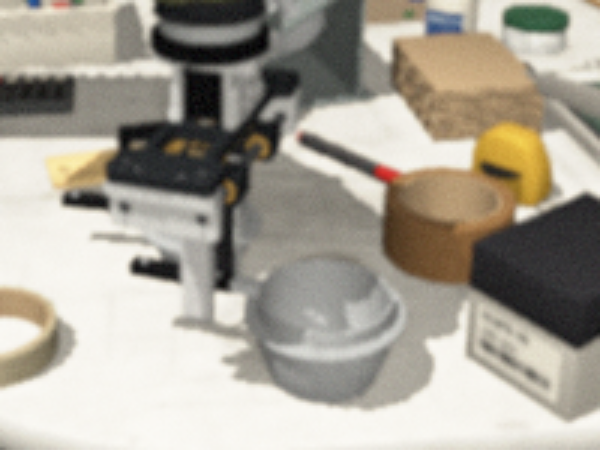

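The crop shows the fingers straddling the medium handle around (205,290), with the handle end out to the left at (140,265). I'll close.

Request:
{"name": "carry_out", "arguments": {
  "motion": [
    [[0,0,0.0],0.0],
    [[0,0,0],0.0],
    [[0,0,0],0.0],
    [[0,0,0],0.0]
  ],
  "hand": 1,
  "force": 12
}}

```text
time_s: 3.4
ee_pos: [0.5195, -0.257, 0.0363]
eef_rot: [-3.142, -0.0, -0.432]
force: [-0.7, 0.7, 1.5]
grip_width: 0.0138
grip_force: 11.9
```

Request:
{"name": "carry_out", "arguments": {
  "motion": [
    [[-0.022,0,0.02],0.0],
    [[-0.045,0,0.042],0.0],
    [[-0.064,0,0.065],0.0],
    [[-0.081,0,0.09],0.0],
    [[-0.095,0,0.117],0.0],
    [[-0.109,0,0.145],0.0],
    [[-0.109,0,0.145],0.0],
    [[-0.109,0,0.145],0.0]
  ]
}}

```text
time_s: 4.2
ee_pos: [0.5002, -0.2482, 0.0074]
eef_rot: [3.142, -0.002, -0.432]
force: [2.1, -1.0, 6.0]
grip_width: 0.0139
grip_force: 12.0
```

Request:
{"name": "carry_out", "arguments": {
  "motion": [
    [[0,0,0],0.0],
    [[0,0,0],0.0],
    [[0,0,-0.3],0.0],
    [[0,0,-0.6],0.0],
    [[0,0,-1],0.0],
    [[0,0,-1],0.0],
    [[0,0,-1],0.0],
    [[0,0,-1],0.0]
  ],
  "force": 60
}}

```text
time_s: 5.0
ee_pos: [0.4995, -0.2479, 0.2068]
eef_rot: [3.141, -0.0, -0.432]
force: [0.4, 0.3, -1.6]
grip_width: 0.0133
grip_force: 60.0
```

```bash
python3 -c "
from h import *
for n in('top','side'):
    im,d=camera(n);np.save(n+'2.npy',d);cv2.imwrite('pics/%s2.png'%n,im)
im=cv2.imread('pics/side2.png');cv2.imwrite('pics/s2.png',cv2.resize(im[100:350,150:400],None,fx=2.2,fy=2.2))
o=ctrl.get_obs();print(o['time_s'],o['ee_pos'],o['eef_rot'],o['force'],o['grip_width'])"
```

```text
5.1 [ 0.4989 -0.2475  0.205 ] [-3.1413  0.0033 -0.432 ] [-0.3962  0.5294 -2.2444] 0.013547102123494761
```

View pics/s2.png

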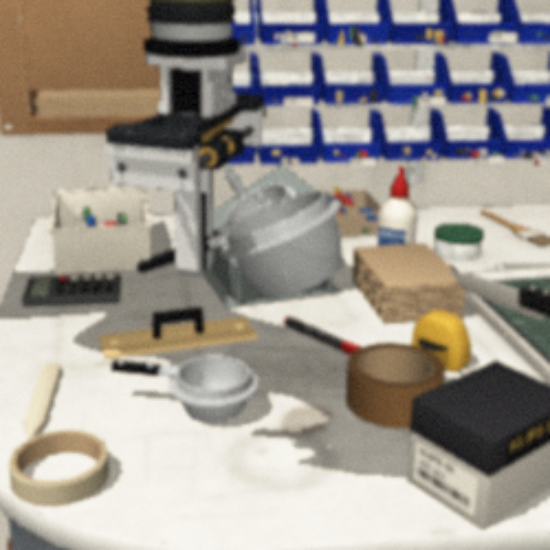

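The held medium scoop is visibly tilted about 30°, rim up at (285,210) with the handle end low at (155,262). I'll fit its held pose.

```bash
cat >> h.py <<'E'
from scipy.optimize import least_squares
def held(tag,G,yaw,grip,rb,L,th0=np.pi/6):
    """fit scoop held at world grip point G: returns theta, offset of rim centre; rim z=0 local, grip local (-grip,0,-.005)"""
    for n in('top','side'):
        P=cloud(n,np.load(n+tag+'.npy')).reshape(-1,3); P=P[np.linalg.norm(P-G,axis=1)<.2]
        rim0=G-R.from_euler('ZY',[yaw,-th0]).apply([-grip,0,-.005]); q=np.r_[rim0,th0]
        loc=lambda P,q:R.from_euler('ZY',[yaw,-q[3]]).inv().apply(P-q[:3])
        for _ in range(15):
            l=loc(P,q); r=np.hypot(l[:,0],l[:,1]); i=(abs(l[:,2])<.006)&(abs(r-rb)<.006)
            k=(abs(l[:,2])<.006)&(abs(l[:,1])<.007)&(l[:,0]<-grip-.012)&(l[:,0]>-L+.003)
            if i.sum()<20: print('few');break
            def f(q):
                a=loc(P[i],q);b=loc(P[k],q)
                return np.r_[np.hypot(a[:,0],a[:,1])-rb,a[:,2],b[:,2]]
            q=least_squares(f,q,loss='soft_l1',f_scale=.001).x
        e=R.from_euler('z',yaw).inv().apply(q[:3]-rim0)
        print(n,'theta',np.degrees(q[3]),'rim err (tool x,left,up)',e*1e3,i.sum(),k.sum())
E
python3 -c "
from h import *
held('2',np.array([.499,-.2475,.206+.019]),-.432,.078,.0433,.138)"
```

```text
top theta 25.68164558117637 rim err (tool x,left,up) [ 8.7721 -1.8034 -0.8323] 93 0
side theta 23.588528909466863 rim err (tool x,left,up) [ 7.2164 -2.648  -6.7132] 626 84
```

```bash
cat >> h.py <<'E'
ST=np.array([.607,.2357,.110]); SY=.221
R30=R.from_euler('ZY',[SY,-np.pi/6]); ZL=R30.apply([0,0,1])
def path(up,grip,th,mid,off,S):
    """TCP targets; up: rim height over large rim at home"""
    rim=ST+up*ZL; Rt=R.from_euler('ZY',[SY,-np.radians(th)])
    M=rim-mid*ZL
    T=[M+s*ZL+Rt.apply([-grip,0,mid-.005])-[0,0,off] for s in S]
    return T+[rim+R30.apply([-grip,0,-.005])-[0,0,off]]
E
python3 -c "
from h import *
S=[.10,.06,.03,.01,.0]
T=path(.03,.082,24.6,.03,.019,S)
p=ctrl.get_obs();print(p['ee_pos'],p['eef_rot'])
for t in T: print(t,mv(t,SY), mv(t,SY,T[0],SY))"
```

```text
[ 0.4989 -0.2475  0.205 ] [-3.1413  0.0033 -0.432 ]
[0.4753 0.2061 0.1662] [-1.0569 -2.0103  0.1938 -0.1039] [ 0.  0. -0.  0.]
[0.4948 0.2105 0.1316] [-0.9775 -2.071   0.367  -0.1039] [0.1    0.     0.1732 0.    ]
[0.5095 0.2138 0.1056] [-0.9179 -2.1166  0.4969 -0.1039] [0.175  0.     0.3031 0.    ]
[0.5192 0.216  0.0883] [-0.8782 -2.147   0.5835 -0.1039] [0.225  0.     0.3897 0.    ]
[0.5241 0.2171 0.0796] [-0.8584 -2.1622  0.6268 -0.1039] [0.25  0.    0.433 0.   ]
[0.5255 0.2174 0.0717] [-0.8526 -2.1666  0.6665 -0.1039] [ 0.2573 -0.      0.4727  0.    ]
```

Request:
{"name": "carry_out", "arguments": {
  "motion": [
    [[-0.5,-1,-0.17],-0.05],
    [[-0.5,-1,-0.17],-0.05],
    [[-0.5,-1,-0.17],-0.05],
    [[-0.5,-1,-0.17],-0.05],
    [[-0.5,-1,-0.17],-0.05],
    [[-0.5,-1,-0.17],-0.05],
    [[-0.5,-1,-0.17],-0.05]
  ]
}}

```text
time_s: 5.8
ee_pos: [0.4922, -0.0241, 0.2396]
eef_rot: [3.141, 0.002, -0.117]
force: [-0.2, 1.1, -1.2]
grip_width: 0.0132
grip_force: 60.0
```

```bash
python3 -c "
from h import *
S=[.10,.06,.03,.01,.0]
T=path(.03,.082,24.6,.03,.019,S)
p=ctrl.get_obs();print(p['ee_pos'],p['eef_rot'])
print(mv(T[0]+[0,0,.06],SY))"
```

```text
[ 0.4922 -0.0241  0.2396] [ 3.1414  0.0024 -0.1167]
[-0.2178 -1.1336  0.0671 -0.0537]
```

Request:
{"name": "carry_out", "arguments": {
  "motion": [
    [[-0.22,-1,0.0],-0.054],
    [[-0.22,-1,0.0],-0.054],
    [[-0.22,-1,0.0],-0.054],
    [[-0.22,-1,0.0],-0.054],
    [[-0.22,-1,0],-0.054],
    [[-0.22,-1,0],-0.054],
    [[-0.22,-1,0],-0.054]
  ]
}}

```text
time_s: 6.5
ee_pos: [0.4727, 0.1779, 0.2403]
eef_rot: [3.141, 0.001, 0.22]
force: [0.6, -0.1, -0.9]
grip_width: 0.0132
grip_force: 60.0
```

```bash
python3 -c "
from h import *
for n in('top','side'):
    im,d=camera(n);np.save(n+'3.npy',d);cv2.imwrite('pics/%s3.png'%n,im)
S=[.10,.06,.03,.01,.0]
p=ctrl.get_obs();print(p['ee_pos'],p['eef_rot'])
held('3',p['ee_pos']+[0,0,.019],p['eef_rot'][2],.078,.0433,.138)
T=path(.03,.082,24.6,.03,.019,S)
for t in T: print(mv(t,SY))"
```

```text
[0.4728 0.1778 0.2407] [3.1414 0.0005 0.2192]
top theta 24.655915848499657 rim err (tool x,left,up) [ 5.8211 -2.9381 -2.3402] 121 68
side theta 23.104510316919594 rim err (tool x,left,up) [ 5.2333 -1.7667 -6.6768] 259 51
[ 0.0432 -0.1352  0.3727 -0.0003]
[ 0.1432 -0.1354  0.5459 -0.0003]
[ 0.2182 -0.1355  0.6758 -0.0003]
[ 0.2682 -0.1356  0.7624 -0.0003]
[ 0.2932 -0.1357  0.8057 -0.0003]
[ 0.3004 -0.1357  0.8454 -0.0003]
```

Request:
{"name": "carry_out", "arguments": {
  "motion": [
    [[0.053,-0.135,0.2],0],
    [[0.053,-0.135,0.372],0],
    [[0.053,-0.135,0.372],0],
    [[0.103,-0.135,0.46],0],
    [[0.153,-0.135,0.546],0],
    [[0.193,-0.135,0.61],0],
    [[0.228,-0.135,0.676],0],
    [[0.255,-0.135,0.72],0],
    [[0.268,-0.135,0.745],0],
    [[0.268,-0.135,0.745],0],
    [[0.268,-0.135,0.745],0]
  ]
}}

```text
time_s: 7.7
ee_pos: [0.519, 0.2174, 0.0928]
eef_rot: [-3.141, -0.001, 0.221]
force: [-0.5, 0.2, -1.1]
grip_width: 0.0135
grip_force: 60.0
```

```bash
python3 -c "
from h import *
for n in('top','side'):
    im,d=camera(n);np.save(n+'4.npy',d);cv2.imwrite('pics/%s4.png'%n,im)
a=cv2.imread('pics/side4.png')[140:280,190:340];b=cv2.imread('pics/top4.png')[160:300,140:290]
cv2.imwrite('pics/c4.png',cv2.resize(np.hstack([a,b]),None,fx=2.6,fy=2.6))
p=ctrl.get_obs();print(p['ee_pos'],p['eef_rot'],p['force'])
held('4',p['ee_pos']+[0,0,.019],p['eef_rot'][2],.078,.0433,.138)
T=path(.03,.080,24.,.03,.019,[0])
for t in T: print(mv(t,SY))"
```

```text
[0.5189 0.2176 0.0928] [-3.1415 -0.001   0.2215] [ 1.3172 -0.7843 -0.427 ]
top theta 24.571929670585494 rim err (tool x,left,up) [ 5.9828 -3.4856 -1.8981] 82 0
side theta 23.184949088195893 rim err (tool x,left,up) [ 4.9672 -1.3762 -5.2454] 199 45
[0.0335 0.0081 0.0576 0.0001]
[0.0409 0.0081 0.1008 0.0001]
```

View pics/c4.png

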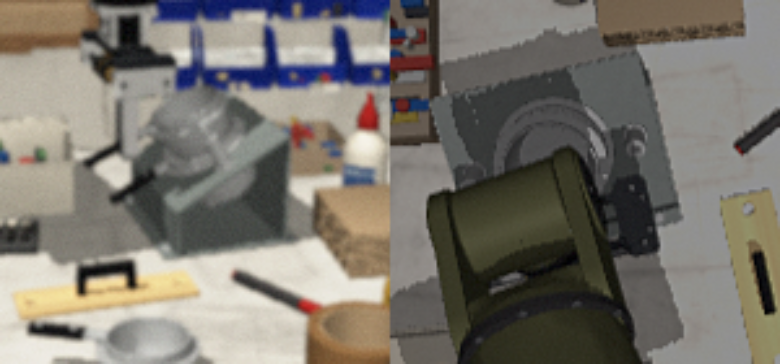

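The crops show the medium scoop going into the large one at (200,135) with the handles stacked, and there is no contact force. I'll seat it with a looser grip.

Request:
{"name": "carry_out", "arguments": {
  "motion": [
    [[0.015,0.004,0.026],0],
    [[0.032,0.008,0.055],0],
    [[0.037,0.008,0.07],0],
    [[0.041,0.008,0.085],0],
    [[0.041,0.008,0.1],0],
    [[0.041,0.008,0.105],0],
    [[0.041,0.008,0.105],0]
  ],
  "force": 10
}}

```text
time_s: 8.5
ee_pos: [0.527, 0.2178, 0.0709]
eef_rot: [3.142, 0.0, 0.221]
force: [0.6, 0.7, -1.2]
grip_width: 0.0142
grip_force: 10.0
```

```bash
cat >> h.py <<'E'
def snap(t):
    for n in('top','side'):
        im,d=camera(n);np.save(n+t+'.npy',d);cv2.imwrite(f'pics/{n}{t}.png',im)
    p=ctrl.get_obs();print(p['time_s'],p['ee_pos'],p['eef_rot'],'F',p['force'],p['grip_width']);return p
E
python3 -c "
from h import *
p=snap('5')
held('5',p['ee_pos']+[0,0,.019],p['eef_rot'][2],.078,.0433,.138)
T=path(.03,.080,24.,.03,.019,[0])
for t in T: print(mv(t,SY))"
```

```text
8.6 [0.5271 0.2178 0.0712] [-3.1415 -0.0002  0.2215] F [ 0.464   0.0607 -1.0817] 0.013607958920581111
few
top theta 29.999999999999996 rim err (tool x,left,up) [0. 0. 0.] 17 0
side theta 23.72173516441715 rim err (tool x,left,up) [ 4.3241 -1.2926 -4.9483] 174 41
[-0.007   0.0003 -0.0506  0.0001]
[ 0.0004  0.0003 -0.0073  0.0001]
```

```bash
python3 -c "
from h import *
a=cv2.imread('pics/side5.png')[165:245,215:305];cv2.imwrite('pics/c5.png',cv2.resize(a,None,fx=6.6,fy=6.6,interpolation=cv2.INTER_CUBIC))
P=cloud('side',np.load('side5.npy')); L=R30.inv().apply((P-ST).reshape(-1,3)).reshape(P.shape)
# profile in local frame, slab near handle plane and handle tops
S=L.reshape(-1,3)
for lo,hi in((-.07,0.),):
    for x0 in np.arange(-.13,.06,.01):
        k=(abs(S[:,0]-x0)<.004)&(abs(S[:,1])<.009 if x0<-.06 else abs(S[:,1]+.0)<.03)&(S[:,2]>-.05)&(S[:,2]<.1)
        if k.sum(): print(round(x0,3),k.sum(),np.percentile(S[k,2],[5,25,50,75,95])*1e3)
"
```

```text
-0.13 19 [-48.8879  -4.2115   1.52    31.6622  38.5052]
-0.12 20 [-3.4131  0.5996  3.1103 34.1171 37.1755]
-0.11 18 [-4.3455  1.2636 14.3638 33.442  36.2401]
-0.1 29 [-47.6233  -5.3147   2.7684  29.3098  34.8319]
-0.09 24 [-33.5934 -23.1451  -0.41    16.3851  34.7864]
-0.08 18 [-15.5422 -10.3849  -2.1558   2.7895  44.6964]
-0.07 26 [-12.2474 -11.3453  -0.7147  59.0788  71.6381]
-0.06 24 [-12.0653  -5.7212   0.9904  26.9689  30.7949]
-0.05 50 [-8.9557 -3.0265 17.2033 29.0358 73.5108]
-0.04 34 [ 1.5794  7.415  20.757  27.8309 29.6633]
-0.03 12 [ 6.6389 13.1777 20.1227 25.6299 28.0472]
0.02 1 [5.3632 5.3632 5.3632 5.3632 5.3632]
0.03 20 [-2.0869  2.4893 11.0848 18.1609 22.3054]
0.04 30 [-2.9222  9.4884 11.9674 18.6319 21.4489]
0.05 18 [-12.015   -8.5091  -6.9512   6.7274  11.0785]
```

View pics/c5.png

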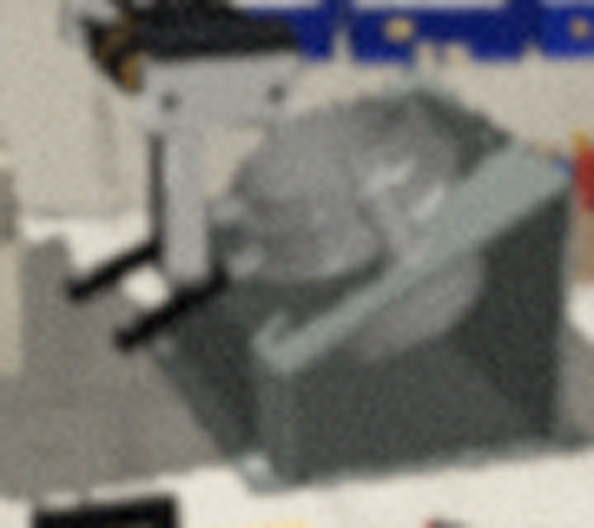

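The crop shows both black handles parallel-ish, with the medium's tilted about 6° less than 30° and its bead still clear. I had the nested rim height wrong: the correct value is 14 mm above the large rim, so there is further to go.

```bash
python3 -c "
from h import *
T=path(.014,.080,24.,.03,.019,[.008,.004,0])
for t in T: print(mv(t,SY))"
```

```text
[ 0.013   0.0003 -0.0159  0.0001]
[0.023  0.0003 0.0014 0.0001]
[0.033  0.0003 0.0187 0.0001]
[0.0404 0.0003 0.062  0.0001]
```

Request:
{"name": "carry_out", "arguments": {
  "motion": [
    [[0.012,0,0.0],0],
    [[0.023,0,0.005],0],
    [[0.033,0,0.018],0],
    [[0.035,0,0.03],0],
    [[0.037,0,0.04],0],
    [[0.038,0,0.05],0],
    [[0.04,0,0.06],0],
    [[0.04,0,0.066],0],
    [[0.04,0,0.066],0]
  ]
}}

```text
time_s: 9.5
ee_pos: [0.5355, 0.2209, 0.0585]
eef_rot: [-3.14, -0.002, 0.222]
force: [-1.0, 7.9, 4.0]
grip_width: 0.014
grip_force: 10.0
```

```bash
cat >> h.py <<'E'
def prof(t,h):
    for n in('top','side'):
        S=R30.inv().apply((cloud(n,np.load(n+t+'.npy'))-ST).reshape(-1,3)); S=S[np.load(n+t+'.npy').ravel()>0]
        out=[]
        for x0 in np.arange(-.13,.07,.01):
            k=(abs(S[:,0]-x0)<.005)&(abs(S[:,1])<(.009 if x0<-.05 else .06))&(S[:,2]>-.03)&(S[:,2]<h)
            if k.sum()>4: out.append((int(round(x0*1e3)),int(k.sum()),round(np.percentile(S[k,2],90)*1e3,1)))
        print(n,out)
E
python3 -c "
from h import *
p=snap('6');prof('6',.045)"
```

```text
9.6 [0.5355 0.2209 0.0585] [-3.1397 -0.0024  0.2216] F [-1.1408  7.649   4.1166] 0.013998563565444516
top [(-40, 8, np.float64(-7.8)), (-30, 19, np.float64(3.0)), (-20, 32, np.float64(5.3)), (-10, 29, np.float64(12.8)), (0, 33, np.float64(11.8)), (10, 62, np.float64(9.8)), (20, 82, np.float64(11.0)), (30, 103, np.float64(12.9)), (40, 170, np.float64(11.8)), (50, 234, np.float64(5.4)), (60, 199, np.float64(-10.7))]
side [(-130, 22, np.float64(18.8)), (-120, 26, np.float64(19.1)), (-110, 23, np.float64(18.7)), (-100, 25, np.float64(19.0)), (-90, 18, np.float64(18.8)), (-80, 10, np.float64(39.6)), (-70, 15, np.float64(38.5)), (-60, 24, np.float64(15.5)), (-50, 22, np.float64(16.8)), (-40, 60, np.float64(17.2)), (-30, 63, np.float64(14.1)), (-20, 63, np.float64(14.9)), (-10, 61, np.float64(14.1)), (0, 26, np.float64(6.1)), (10, 33, np.float64(10.9)), (20, 62, np.float64(14.7)), (30, 69, np.float64(14.8)), (40, 63, np.float64(15.3)), (50, 38, np.float64(4.9)), (60, 41, np.float64(-10.3))]
```

Request:
{"name": "carry_out", "arguments": {
  "motion": [
    [[0,0,0],0],
    [[0,0,0],0],
    [[0,0,0],0]
  ],
  "hand": 0.4
}}

```text
time_s: 9.9
ee_pos: [0.5349, 0.2194, 0.0577]
eef_rot: [3.141, 0.0, 0.221]
force: [1.1, 0.3, -0.2]
grip_width: 0.0281
grip_force: 0.0
```

```bash
python3 -c "
from h import *
p=snap('7');prof('7',.03)"
```

```text
10.0 [0.5349 0.2194 0.0577] [3.1415 0.0003 0.2212] F [-0.7194  0.7282  0.8657] 0.028497424512203353
top [(-40, 11, np.float64(-9.8)), (-30, 21, np.float64(1.8)), (-20, 29, np.float64(5.6)), (-10, 28, np.float64(9.6)), (0, 33, np.float64(12.7)), (10, 66, np.float64(7.3)), (20, 80, np.float64(9.2)), (30, 112, np.float64(12.8)), (40, 184, np.float64(12.8)), (50, 232, np.float64(4.5)), (60, 182, np.float64(-10.7))]
side [(-130, 22, np.float64(17.6)), (-120, 26, np.float64(16.4)), (-110, 24, np.float64(15.9)), (-100, 23, np.float64(16.4)), (-90, 17, np.float64(17.4)), (-80, 5, np.float64(5.9)), (-70, 13, np.float64(0.1)), (-60, 27, np.float64(13.5)), (-50, 20, np.float64(15.2)), (-40, 62, np.float64(15.0)), (-30, 64, np.float64(13.0)), (-20, 65, np.float64(14.1)), (-10, 59, np.float64(11.9)), (0, 26, np.float64(4.8)), (10, 35, np.float64(13.0)), (20, 58, np.float64(13.3)), (30, 74, np.float64(13.3)), (40, 54, np.float64(14.0)), (50, 39, np.float64(5.7)), (60, 46, np.float64(-10.1))]
```

```bash
python3 -c "
from h import *
y=-.302;c=np.array([.5188,-.1330]);g=c-.064*np.array([np.cos(y),np.sin(y)])
print(g,mv((*g,.24),y),mv((*g,.026),y))"
```

```text
[ 0.4577 -0.114 ] [-0.7424  1.5413 -0.9115  0.0833] [-0.7424  1.5413  0.1585  0.0833]
```

Request:
{"name": "carry_out", "arguments": {
  "motion": [
    [[0,0,-0.2],0],
    [[0,0,-0.6],0],
    [[0,0,-0.8],0],
    [[-0.4,0.6,-0.9],0.04],
    [[-0.5,1,-0.9],0.083],
    [[-0.5,1,-0.9],0.083],
    [[-0.5,1,-0.9],0.083],
    [[-0.5,1,-0.9],0.083],
    [[-0.5,1,-0.9],0.083]
  ],
  "hand": 0.15
}}

```text
time_s: 10.9
ee_pos: [0.481, -0.0003, 0.2387]
eef_rot: [3.142, -0.001, -0.304]
force: [0.1, -0.1, -0.1]
grip_width: 0.04
grip_force: 0.0
```

```bash
python3 -c "
from h import *
p=snap('8');prof('8',.03)
a=cv2.imread('pics/top8.png')[165:300,140:400];cv2.imwrite('pics/c8.png',cv2.resize(a,None,fx=3,fy=3,interpolation=cv2.INTER_CUBIC))
y=-.302;c=np.array([.5188,-.1330]);g=c-.064*np.array([np.cos(y),np.sin(y)])
print(g,mv((*g,.12),y),mv((*g,.026),y))"
```

```text
11.0 [0.4813 0.0023 0.2379] [-3.1414 -0.0002 -0.3012] F [-0.2918  0.3179 -0.4394] 0.03997906602290996
top [(-130, 18, np.float64(16.0)), (-120, 22, np.float64(16.1)), (-110, 24, np.float64(15.8)), (-100, 21, np.float64(16.3)), (-90, 23, np.float64(16.1)), (-80, 18, np.float64(16.2)), (-70, 33, np.float64(16.5)), (-60, 24, np.float64(15.2)), (-50, 20, np.float64(15.0)), (-40, 219, np.float64(12.5)), (-30, 147, np.float64(10.9)), (-20, 97, np.float64(11.3)), (-10, 71, np.float64(13.1)), (0, 70, np.float64(10.9)), (10, 73, np.float64(12.2)), (20, 85, np.float64(10.9)), (30, 106, np.float64(11.7)), (40, 185, np.float64(12.9)), (50, 236, np.float64(5.0)), (60, 186, np.float64(-10.6))]
side [(-130, 23, np.float64(16.0)), (-120, 24, np.float64(16.3)), (-110, 25, np.float64(16.4)), (-100, 26, np.float64(16.5)), (-90, 29, np.float64(15.9)), (-80, 30, np.float64(15.8)), (-70, 30, np.float64(16.1)), (-60, 31, np.float64(16.5)), (-50, 19, np.float64(15.5)), (-40, 61, np.float64(14.7)), (-30, 63, np.float64(13.0)), (-20, 65, np.float64(13.9)), (-10, 62, np.float64(14.3)), (0, 31, np.float64(11.4)), (10, 37, np.float64(14.4)), (20, 64, np.float64(13.9)), (30, 70, np.float64(13.8)), (40, 53, np.float64(14.5)), (50, 40, np.float64(5.7)), (60, 47, np.float64(-9.9))]
[ 0.4577 -0.114 ] [0.0598 0.5901 0.5895 0.0001] [0.0598 0.5901 1.0595 0.0001]
```

View pics/c8.png

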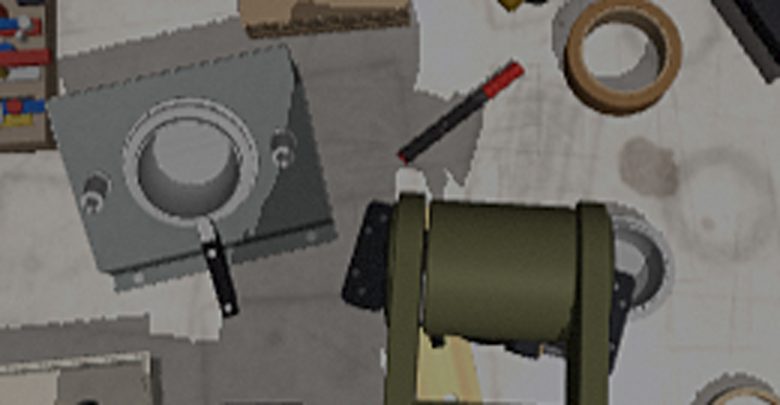

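The medium scoop is seated at (190,165) in the crop, with its handle directly over the large one's at (222,270). On to the small scoop.

Request:
{"name": "carry_out", "arguments": {
  "motion": [
    [[0.06,0.59,0.3],0],
    [[0.06,0.59,0.5],0],
    [[0.06,0.59,0.5],0],
    [[0.06,0.59,0.7],0],
    [[0.06,0.59,0.9],0],
    [[0.06,0.59,0.99],0],
    [[0.06,0.59,1],0],
    [[0.06,0.59,1],0],
    [[0.06,0.59,1],0]
  ]
}}

```text
time_s: 11.9
ee_pos: [0.4588, -0.1135, 0.039]
eef_rot: [-3.142, -0.002, -0.299]
force: [0.8, -0.0, -0.5]
grip_width: 0.04
grip_force: 0.0
```

```bash
python3 -c "
from h import *
p=snap('9')
y=-.302;c=np.array([.5188,-.1330]);g=c-.064*np.array([np.cos(y),np.sin(y)])
print(g,mv((*g,.026),y))
a=cv2.imread('pics/side9.png')[200:320,170:320];cv2.imwrite('pics/c9.png',cv2.resize(a,None,fx=4,fy=4,interpolation=cv2.INTER_CUBIC))
"
```

```text
12.0 [ 0.4586 -0.1138  0.039 ] [ 3.1415 -0.0021 -0.2996] F [0.6339 0.1786 0.215 ] 0.03957989543828727
[ 0.4577 -0.114 ] [-0.004   0.0023  0.065   0.0004]
```

View pics/c9.png

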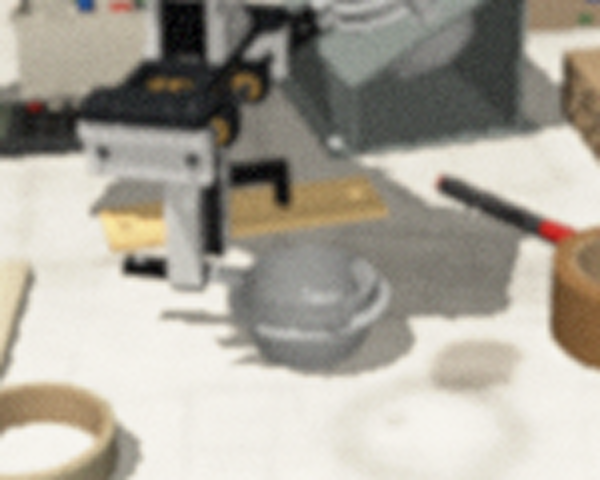

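Request:
{"name": "carry_out", "arguments": {
  "motion": [
    [[-0.004,0,0.035],0],
    [[-0.004,0,0.065],0],
    [[-0.004,0,0.065],0],
    [[-0.004,0,0.065],0]
  ]
}}

```text
time_s: 12.4
ee_pos: [0.457, -0.1136, 0.0247]
eef_rot: [-3.142, 0.0, -0.3]
force: [-0.6, 0.5, 0.3]
grip_width: 0.0401
grip_force: 0.0
```

Request:
{"name": "carry_out", "arguments": {
  "motion": [
    [[0,0,0],0],
    [[0,0,0],0],
    [[0,0,0],0],
    [[0,0,0],0]
  ],
  "hand": 1,
  "force": 12
}}

```text
time_s: 12.8
ee_pos: [0.4571, -0.1136, 0.0249]
eef_rot: [-3.142, -0.0, -0.3]
force: [-0.8, 0.6, 1.1]
grip_width: 0.0139
grip_force: 12.0
```

Request:
{"name": "carry_out", "arguments": {
  "motion": [
    [[-0.016,0,0.016],0.0],
    [[-0.031,0,0.032],0.0],
    [[-0.045,0,0.051],0.0],
    [[-0.056,0,0.07],0.0],
    [[-0.066,0,0.09],0.0],
    [[-0.075,0,0.111],0.0],
    [[-0.078,0,0.118],0.0],
    [[-0.078,0,0.118],0.0]
  ]
}}

```text
time_s: 13.6
ee_pos: [0.4437, -0.1094, 0.0022]
eef_rot: [3.142, -0.004, -0.3]
force: [3.1, 0.3, 13.0]
grip_width: 0.0142
grip_force: 12.0
```

Request:
{"name": "carry_out", "arguments": {
  "motion": [
    [[0,0,0],0.0],
    [[0,0,0],0.0],
    [[0,0,0],0.0],
    [[0,0,-0.2],0.0],
    [[0,0,-0.6],0.0],
    [[0,0,-1],0.0],
    [[0,0,-1],0.0],
    [[0,0,-1],0.0],
    [[0,0,-1],0.0]
  ],
  "force": 60
}}

```text
time_s: 14.5
ee_pos: [0.4425, -0.1091, 0.202]
eef_rot: [3.142, -0.002, -0.3]
force: [-0.8, 0.6, -0.8]
grip_width: 0.0133
grip_force: 60.0
```

```bash
python3 -c "
from h import *
p=snap('10')
held('10',p['ee_pos']+[0,0,.013],p['eef_rot'][2],.064,.0373,.112)
T=path(.028,.064,24.,.02,.013,[.1])
print(mv(T[0],SY))"
```

```text
14.6 [ 0.4415 -0.1088  0.1994] [-3.1415  0.0027 -0.3001] F [ 0.0358  0.773  -1.3829] 0.013599598862768675
few
top theta 29.999999999999996 rim err (tool x,left,up) [0. 0. 0.] 14 0
side theta 20.63925192016819 rim err (tool x,left,up) [ 9.389  -2.5397 -3.62  ] 359 49
[-0.2327 -1.5948  0.106  -0.0829]
```

Request:
{"name": "carry_out", "arguments": {
  "motion": [
    [[-0.12,-0.8,-0.2],-0.04],
    [[-0.12,-0.8,-0.2],-0.04],
    [[-0.12,-0.8,-0.2],-0.04],
    [[-0.12,-0.8,-0.2],-0.04],
    [[-0.12,-0.8,-0.2],-0.04],
    [[-0.12,-0.8,-0.2],-0.04]
  ]
}}

```text
time_s: 15.2
ee_pos: [0.466, 0.0507, 0.2394]
eef_rot: [3.141, 0.003, -0.048]
force: [-0.6, -0.1, -1.5]
grip_width: 0.0137
grip_force: 60.0
```

```bash
python3 -c "
from h import *
T=path(.028,.066,24.,.02,.013,[.1])
p=ctrl.get_obs();print(p['ee_pos'],mv(np.r_[T[0][:2],.24],SY))"
```

```text
[0.466  0.0507 0.2394] [ 0.0793 -0.7977 -0.0031 -0.0428]
```

Request:
{"name": "carry_out", "arguments": {
  "motion": [
    [[0.08,-0.8,0],-0.043],
    [[0.08,-0.8,0],-0.043],
    [[0.08,-0.8,0],-0.043],
    [[0.08,-0.8,0],-0.043],
    [[0.08,-0.8,0],-0.043],
    [[0.08,-0.8,0],-0.043]
  ]
}}

```text
time_s: 15.8
ee_pos: [0.4903, 0.2083, 0.2405]
eef_rot: [3.141, 0.001, 0.22]
force: [-0.2, -0.4, -0.4]
grip_width: 0.0136
grip_force: 60.0
```

```bash
python3 -c "
from h import *
p=snap('11')
held('11',p['ee_pos']+[0,0,.013],p['eef_rot'][2],.064,.0373,.112,np.radians(24))
held('11',p['ee_pos']+[0,0,.013],p['eef_rot'][2],.070,.0373,.112,np.radians(22))
T=path(.028,.064,24.,.02,.013,[.1])
print(mv(T[0],SY))"
```

```text
15.9 [0.4905 0.2082 0.2411] [3.1414 0.0003 0.2193] F [ 0.201  -0.071  -0.4006] 0.013560795374145323
top theta 21.28811510276088 rim err (tool x,left,up) [ 5.434  -3.0023  4.1549] 83 16
side theta 18.64601429797833 rim err (tool x,left,up) [ 4.9432 -1.1833 -0.5568] 197 37
top theta 21.628661792729858 rim err (tool x,left,up) [ 7.0489 -6.1992 -3.7044] 265 0
side theta 18.754410264367458 rim err (tool x,left,up) [-1.6047 -1.1564 -1.0504] 199 30
[ 0.0058 -0.0063  0.3146 -0.0003]
```

```bash
python3 -c "
from h import *
rm=ST+.014*ZL
G=rm+R30.apply([-.078,0,-.005]); held('8',G,SY,.078,.0433,.138)
for n in('top','side'):
    P=R30.inv().apply((cloud(n,np.load(n+'8.npy'))-ST).reshape(-1,3))
    for a,b in((10,18),(-4,5)):
        k=(P[:,2]*1e3>a)&(P[:,2]*1e3<b)&(P[:,0]<-.075)&(P[:,0]>-.13)&(abs(P[:,1])<.015); print(n,a,k.sum(),np.polyfit(P[k,0],P[k,1]*1e3,1) if k.sum()>5 else '', P[k,1].mean()*1e3)
t=np.radians(21.5);Rt=R.from_euler('ZY',[SY,-t]);x=np.array([np.cos(SY),np.sin(SY),0])
rim=ST+.028*ZL
for s in(.1,.06,.03,.015,.006,.002): print(s,mv(rim-.02*ZL+s*ZL+Rt.apply([0,0,.02])-.0616*x-[0,0,.0454],SY))
print(mv(rim+R30.apply([-.0675,0,-.005])-[0,0,.014],SY))"
```

```text
top theta 29.578053488947006 rim err (tool x,left,up) [ 2.0862 -2.289  -0.1191] 188 89
side theta 27.09541598492015 rim err (tool x,left,up) [ 1.8994 -0.2645 -5.4678] 187 50
top 10 104 [-0.0649 -2.4424] -2.435680252005384
top -4 9 [-2.8159 -8.7821] -8.487014165933108
side 10 58 [-11.4195  -4.6479] -3.4767041642091976
side -4 54 [-22.8416  -5.4887] -3.139758645533176
0.1 [-0.016  -0.0063  0.3219 -0.0003]
0.06 [ 0.084  -0.0064  0.4951 -0.0003]
0.03 [ 0.159  -0.0066  0.625  -0.0003]
0.015 [ 0.1965 -0.0066  0.69   -0.0003]
0.006 [ 0.219  -0.0067  0.7289 -0.0003]
0.002 [ 0.229  -0.0067  0.7463 -0.0003]
[ 0.2488 -0.0067  0.7948 -0.0003]
```

Request:
{"name": "carry_out", "arguments": {
  "motion": [
    [[-0.006,-0.007,0.2],0],
    [[-0.006,-0.007,0.333],0],
    [[-0.006,-0.007,0.333],0],
    [[0.044,-0.007,0.42],0],
    [[0.094,-0.007,0.507],0],
    [[0.134,-0.007,0.577],0],
    [[0.169,-0.007,0.637],0],
    [[0.19,-0.007,0.672],0],
    [[0.206,-0.007,0.702],0],
    [[0.22,-0.007,0.725],0],
    [[0.22,-0.007,0.725],0]
  ]
}}

```text
time_s: 17.0
ee_pos: [0.533, 0.221, 0.096]
eef_rot: [3.142, 0.0, 0.221]
force: [0.1, 0.2, -0.5]
grip_width: 0.0133
grip_force: 60.0
```

```bash
python3 -c "
from h import *
p=snap('12');prof('12',.045)
a=cv2.imread('pics/side12.png')[160:250,210:310];cv2.imwrite('pics/c12.png',cv2.resize(a,None,fx=6,fy=6,interpolation=cv2.INTER_CUBIC))"
```

```text
17.1 [0.533  0.2211 0.0966] [-3.1415 -0.0004  0.2215] F [ 1.1711 -0.4024 -0.6133] 0.013090844334511017
top [(-30, 5, np.float64(5.0)), (-20, 24, np.float64(31.7)), (-10, 36, np.float64(29.8)), (0, 47, np.float64(32.6)), (10, 52, np.float64(30.4)), (20, 93, np.float64(25.6)), (30, 147, np.float64(24.1)), (40, 222, np.float64(24.6)), (50, 252, np.float64(17.2)), (60, 193, np.float64(-10.8))]
side [(-130, 22, np.float64(15.9)), (-120, 25, np.float64(16.2)), (-110, 26, np.float64(16.0)), (-100, 26, np.float64(16.6)), (-90, 32, np.float64(15.8)), (-80, 38, np.float64(39.4)), (-70, 33, np.float64(17.6)), (-60, 27, np.float64(15.0)), (-50, 24, np.float64(32.2)), (-40, 86, np.float64(36.9)), (-30, 88, np.float64(41.4)), (-20, 88, np.float64(40.6)), (-10, 82, np.float64(38.8)), (0, 41, np.float64(38.3)), (10, 58, np.float64(36.5)), (20, 84, np.float64(33.6)), (30, 81, np.float64(32.1)), (40, 61, np.float64(33.3)), (50, 42, np.float64(20.0)), (60, 41, np.float64(-10.4))]
```

View pics/c12.png

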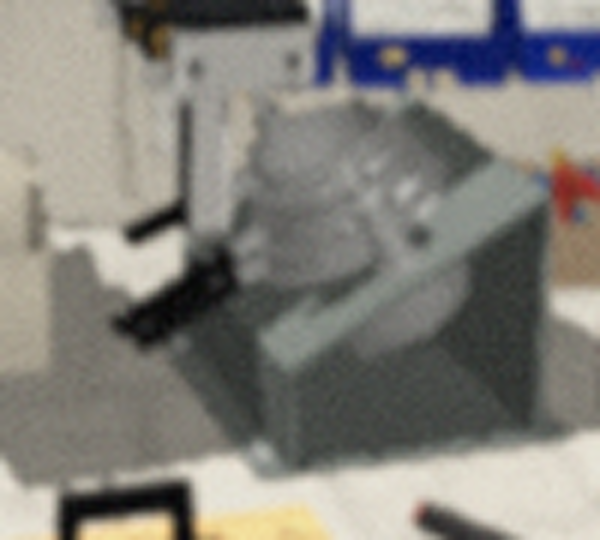

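The small scoop is entering the medium, with its handle at (155,222) still 8 mm or so high. I'll rotate it down to home with a soft grip.

Request:
{"name": "carry_out", "arguments": {
  "motion": [
    [[0.012,0,0.015],0],
    [[0.022,0,0.03],0],
    [[0.028,0,0.043],0],
    [[0.032,0,0.056],0],
    [[0.034,0,0.068],0],
    [[0.034,0,0.074],0],
    [[0.034,0,0.074],0],
    [[0.034,0,0.074],0]
  ],
  "force": 10
}}

```text
time_s: 17.9
ee_pos: [0.5395, 0.2225, 0.0814]
eef_rot: [-3.142, 0.0, 0.221]
force: [-0.1, -0.1, 1.0]
grip_width: 0.0138
grip_force: 10.0
```

Request:
{"name": "carry_out", "arguments": {
  "motion": [
    [[0,0,0],0],
    [[0,0,0],0],
    [[0,0,0],0]
  ],
  "hand": 0.4
}}

```text
time_s: 18.2
ee_pos: [0.5395, 0.2225, 0.0813]
eef_rot: [3.142, 0.0, 0.221]
force: [-1.2, -0.1, 1.0]
grip_width: 0.028
grip_force: 0.0
```

```bash
python3 -c "
from h import *
p=snap('13');prof('13',.045)
print(mv((.4867,.035,.24),1.768-np.pi),mv((.4867,.035,.24),1.768))"
```

```text
18.3 [0.5395 0.2225 0.0814] [-3.1416  0.0002  0.2215] F [ 0.0915 -0.0106  0.5473] 0.02811862077912782
top [(-40, 6, np.float64(1.4)), (-20, 19, np.float64(17.5)), (-10, 34, np.float64(18.3)), (0, 39, np.float64(20.6)), (10, 45, np.float64(22.8)), (20, 76, np.float64(17.9)), (30, 114, np.float64(18.2)), (40, 222, np.float64(20.1)), (50, 242, np.float64(6.0)), (60, 186, np.float64(-10.6))]
side [(-130, 22, np.float64(15.6)), (-120, 28, np.float64(16.6)), (-110, 32, np.float64(29.2)), (-100, 37, np.float64(29.7)), (-90, 43, np.float64(29.2)), (-80, 37, np.float64(29.6)), (-70, 16, np.float64(15.5)), (-60, 19, np.float64(2.0)), (-50, 23, np.float64(21.1)), (-40, 73, np.float64(26.8)), (-30, 76, np.float64(28.2)), (-20, 74, np.float64(27.4)), (-10, 75, np.float64(26.4)), (0, 34, np.float64(27.9)), (10, 51, np.float64(28.3)), (20, 79, np.float64(26.4)), (30, 77, np.float64(27.6)), (40, 57, np.float64(22.8)), (50, 36, np.float64(6.7)), (60, 47, np.float64(-10.1))]
[-0.4636  0.8568 -0.7932  0.2539] [-0.4636  0.8568 -0.7932 -0.2461]
```

The small scoop is home (handle top at about 29 mm, flat profile). Now the plate.

Request:
{"name": "carry_out", "arguments": {
  "motion": [
    [[0,0,-0.2],0],
    [[0,0,-0.5],0],
    [[0,0,-0.7],0],
    [[-0.2,0.3,-0.79],-0.05],
    [[-0.464,0.857,-0.79],-0.246],
    [[-0.464,0.857,-0.79],-0.246],
    [[-0.464,0.857,-0.79],-0.246],
    [[-0.464,0.857,-0.79],-0.246],
    [[-0.464,0.857,-0.79],-0.246],
    [[-0.464,0.857,-0.79],-0.246],
    [[-0.464,0.857,-0.79],-0.246],
    [[-0.464,0.857,-0.79],-0.246]
  ],
  "hand": -1
}}

```text
time_s: 19.5
ee_pos: [0.4866, 0.0349, 0.2395]
eef_rot: [3.142, -0.0, 1.54]
force: [-0.1, -1.0, 0.1]
grip_width: 0.0938
grip_force: 0.0
```

Request:
{"name": "carry_out", "arguments": {
  "motion": [
    [[0,0,0],-0.09],
    [[0,0,0],-0.09],
    [[0,0,0],-0.09],
    [[0,0,0],-0.09],
    [[0,0,0],-0.09]
  ]
}}

```text
time_s: 20.0
ee_pos: [0.4867, 0.0349, 0.2395]
eef_rot: [3.142, 0.0, 2.102]
force: [-0.1, 0.1, -0.0]
grip_width: 0.0938
grip_force: 0.0
```

```bash
python3 -c "
from h import *
p=snap('14');prof('14',.045);print(p['qpos'])
for n in('top','side'):
    P=cloud(n,np.load(n+'14.npy')).reshape(-1,3)
    k=(np.hypot(*(P[:,:2]-[.487,.034]).T)<.05)&(P[:,2]>.033)&(P[:,2]<.047);print(k.sum(), cv2.minAreaRect((P[k,:2]*1e3).astype(np.float32)) if k.sum()>5 else '')
print(mv((.4867,.035,.013),1.768))"
```

```text
20.1 [0.4867 0.0349 0.2395] [3.1415 0.     2.0964] F [ 0.3133 -0.2455  0.1732] 0.09359399766607443
top [(-130, 22, np.float64(18.3)), (-120, 21, np.float64(16.3)), (-110, 16, np.float64(29.1)), (-100, 28, np.float64(29.7)), (-90, 28, np.float64(29.9)), (-80, 26, np.float64(30.2)), (-70, 30, np.float64(29.1)), (-60, 29, np.float64(29.6)), (-50, 24, np.float64(29.5)), (-40, 113, np.float64(25.1)), (-30, 230, np.float64(25.8)), (-20, 194, np.float64(19.8)), (-10, 184, np.float64(18.1)), (0, 179, np.float64(18.6)), (10, 163, np.float64(20.1)), (20, 164, np.float64(19.6)), (30, 148, np.float64(25.9)), (40, 242, np.float64(22.6)), (50, 240, np.float64(6.1)), (60, 189, np.float64(-10.7))]
side [(-130, 23, np.float64(16.6)), (-120, 27, np.float64(16.7)), (-110, 34, np.float64(29.0)), (-100, 39, np.float64(29.5)), (-90, 46, np.float64(29.1)), (-80, 47, np.float64(28.9)), (-70, 40, np.float64(29.6)), (-60, 44, np.float64(28.5)), (-50, 30, np.float64(29.0)), (-40, 72, np.float64(28.5)), (-30, 75, np.float64(28.2)), (-20, 77, np.float64(27.2)), (-10, 73, np.float64(27.8)), (0, 35, np.float64(27.5)), (10, 49, np.float64(27.9)), (20, 78, np.float64(28.0)), (30, 72, np.float64(28.0)), (40, 56, np.float64(22.4)), (50, 35, np.float64(7.4)), (60, 45, np.float64(-10.3))]
[-0.0034  0.1343  1.6422  0.      1.365  -0.529 ]
0 
92 ((485.6434326171875, 32.23931121826172), (62.26750183105469, 12.857147216796875), 13.44973087310791)
[0.0001 0.0003 1.1325 0.0523]
```

Request:
{"name": "carry_out", "arguments": {
  "motion": [
    [[0,0,0.2],0.052],
    [[0,0,0.4],0.052],
    [[0,0,0.6],0.052],
    [[0,0,0.8],0.052],
    [[0,0,0.95],0.052],
    [[0,0,0.95],0.052],
    [[0,0,0.95],0.052]
  ]
}}

```text
time_s: 20.8
ee_pos: [0.487, 0.0349, 0.0503]
eef_rot: [3.142, 0.0, 1.771]
force: [0.1, -0.2, 0.0]
grip_width: 0.0937
grip_force: 0.0
```

```bash
python3 -c "
from h import *
p=snap('15');print(mv((.4867,.035,.013),1.77))
a=cv2.imread('pics/side15.png')[190:290,160:310];cv2.imwrite('pics/c15.png',cv2.resize(a,None,fx=5,fy=5,interpolation=cv2.INTER_CUBIC))"
```

```text
20.9 [0.4877 0.0349 0.0513] [3.139  0.0006 1.7723] F [0.2951 0.1861 0.0143] 0.09366406125520414
[ 0.0013 -0.0049  0.1914  0.0004]
```

View pics/c15.png

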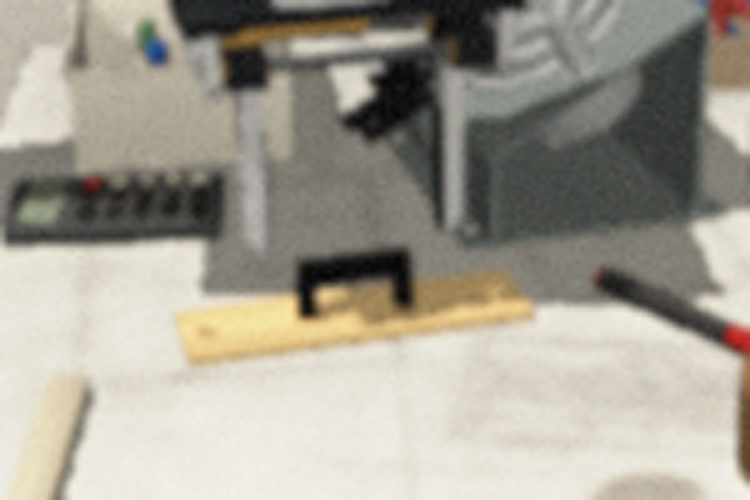

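The fingers straddle the bar symmetrically (252 and 452 against the bar centre at 355). I've used all ten views, so the rest is by numbers.

Request:
{"name": "carry_out", "arguments": {
  "motion": [
    [[0.0,-0.001,0.1],0],
    [[0.0,-0.001,0.186],0],
    [[0.0,-0.001,0.186],0],
    [[0.0,-0.001,0.186],0]
  ]
}}

```text
time_s: 21.3
ee_pos: [0.4872, 0.0349, 0.0136]
eef_rot: [3.14, 0.0, 1.773]
force: [-0.8, 0.6, 0.2]
grip_width: 0.0938
grip_force: 0.0
```

Request:
{"name": "carry_out", "arguments": {
  "motion": [
    [[0,0,0],0],
    [[0,0,0],0],
    [[0,0,0],0],
    [[0,0,0],0]
  ],
  "hand": 1,
  "force": 30
}}

```text
time_s: 21.7
ee_pos: [0.4866, 0.0349, 0.0126]
eef_rot: [3.141, 0.0, 1.773]
force: [0.1, -1.0, -0.0]
grip_width: 0.0657
grip_force: 0.3
```

Request:
{"name": "carry_out", "arguments": {
  "motion": [
    [[0,0,-0.2],0],
    [[0,0,-0.6],0],
    [[0,0,-0.9],0],
    [[0,0,-1],0],
    [[0,0,-1],0],
    [[0,0,-1],0]
  ]
}}

```text
time_s: 22.3
ee_pos: [0.4869, 0.0349, 0.2133]
eef_rot: [3.139, 0.001, 1.773]
force: [-0.3, -1.2, -2.5]
grip_width: 0.064
grip_force: 30.0
```

```bash
cat >> h.py <<'E'
def plate(t,p):
    """fit plane of held plate: points within slab below TCP; report tilt about tool y and long-axis, extents in tool frame"""
    y=p['eef_rot'][2]; T=R.from_euler('z',y)
    for n in('top','side'):
        P=cloud(n,np.load(n+t+'.npy')); im=cv2.imread(f'pics/{n}{t}.png').astype(int)
        wood=((im[...,2]-im[...,0]>35)&(np.load(n+t+'.npy')>0)).ravel()
        L=T.inv().apply(P.reshape(-1,3)-p['ee_pos']) # x tool x, y = -tool y, z up
        k=wood&(abs(L[:,0])<.045)&(abs(L[:,1])<.11)&(L[:,2]<.04)&(L[:,2]>-.05)
        Q=L[k]
        if len(Q)<30: print(n,'few',len(Q));continue
        for _ in range(4):
            A=np.c_[Q[:,:2],np.ones(len(Q))]; c=np.linalg.lstsq(A,Q[:,2],rcond=None)[0]; r=Q[:,2]-A@c
            Q2=Q[abs(r)<.005]; Q=Q2 if len(Q2)>30 else Q
        print(n,len(Q),'tilt x deg',np.degrees(np.arctan(c[0])),'tilt y',np.degrees(np.arctan(c[1])),'top z at tcp',c[2]*1e3,'x',np.percentile(Q[:,0],[1,99])*1e3,'y',np.percentile(Q[:,1],[1,99])*1e3, 'rect',cv2.minAreaRect((Q[:,:2]*1e3).astype(np.float32)))
E
python3 -c "
from h import *
p=snap('16');plate('16',p);print(mv((.45,.2,.26),SY))"
```

```text
22.4 [0.4858 0.0349 0.2104] [-3.139  -0.0005  1.7732] F [-0.3888  0.4762 -2.016 ] 0.0636568832587521
top few 7
side 575 tilt x deg 2.8496630687945275 tilt y -0.09633466027861644 top z at tcp -6.840276981401919 x [-29.7821  25.227 ] y [-90.3528  96.3329] rect ((-1.104574203491211, 2.4818191528320312), (189.25100708007812, 59.425594329833984), 89.39482116699219)
[ 0.8447 -0.0094 -0.2481  0.247 ]
```

```bash
python3 -c "
from h import *
print(mv((.5616,.2255,.23),SY))"
```

```text
[ 0.8574  0.5628 -0.0981  0.247 ]
```

Request:
{"name": "carry_out", "arguments": {
  "motion": [
    [[0.3,0.2,-0.1],0.24],
    [[0.5,0.3,-0.1],0.247],
    [[0.7,0.45,-0.1],0.247],
    [[0.857,0.563,-0.1],0.247],
    [[0.857,0.563,-0.1],0.247],
    [[0.857,0.563,-0.1],0.247],
    [[0.857,0.563,-0.1],0.247],
    [[0.857,0.563,-0.1],0.247],
    [[0.857,0.563,-0.1],0.247],
    [[0.857,0.563,-0.1],0.247],
    [[0.857,0.563,-0.1],0.247],
    [[0.857,0.563,-0.1],0.247]
  ]
}}

```text
time_s: 23.6
ee_pos: [0.5618, 0.2252, 0.2296]
eef_rot: [3.141, 0.004, 0.22]
force: [0.0, 0.2, -2.7]
grip_width: 0.0636
grip_force: 30.0
```

```bash
python3 -c "
from h import *
p=snap('17');plate('17',p);print(mv((.5616,.2255,.1654),SY))"
```

```text
23.7 [0.562  0.2253 0.2304] [3.1413 0.0027 0.2239] F [ 0.8816  0.475  -1.878 ] 0.06389537118941088
top 402 tilt x deg 0.6081289043461797 tilt y -0.10380521413639543 top z at tcp -9.003454689617794 x [-28.0463  25.6725] y [-97.0955  90.4862] rect ((0.096221923828125, -2.5366439819335938), (189.6858367919922, 55.70654296875), 89.50350189208984)
side 247 tilt x deg 0.5691336363424644 tilt y 0.5145332967226649 top z at tcp -7.995212115648741 x [-30.4482  24.581 ] y [-96.8704  91.9312] rect ((-4.674127578735352, -1.9185104370117188), (56.580509185791016, 191.35693359375), 1.4948495626449585)
[-0.0017 -0.0014  0.3252  0.0005]
```

Request:
{"name": "carry_out", "arguments": {
  "motion": [
    [[0,0,0.12],0],
    [[0,0,0.24],0],
    [[0,0,0.3],0],
    [[0,0,0.325],0],
    [[-0.014,0,0.337],0],
    [[-0.028,0,0.349],0],
    [[-0.04,0,0.363],0],
    [[-0.052,0,0.378],0],
    [[-0.061,0,0.394],0],
    [[-0.07,0,0.411],0],
    [[-0.07,0,0.411],0],
    [[-0.07,0,0.411],0]
  ],
  "force": 12
}}

```text
time_s: 24.9
ee_pos: [0.5483, 0.2223, 0.1496]
eef_rot: [-3.142, 0.001, 0.221]
force: [-1.4, -0.7, -1.2]
grip_width: 0.0638
grip_force: 12.0
```

```bash
python3 -c "
from h import *
p=snap('18');plate('18',p)"
```

```text
25.0 [0.5485 0.2223 0.1497] [-3.1415  0.001   0.2213] F [-0.568   0.0176 -1.8554] 0.0642118123095351
top 119 tilt x deg 32.477134823484285 tilt y -5.898425916937726 top z at tcp -20.707592674317265 x [-9.3397 37.2576] y [-97.2314 -81.8105] rect ((14.042343139648438, -89.80136108398438), (15.521342277526855, 47.65959167480469), 88.74311065673828)
side 277 tilt x deg 31.466948188734026 tilt y 0.07726517889039196 top z at tcp -9.510868739718404 x [-12.6755  33.2202] y [-97.4944  88.2521] rect ((11.074821472167969, -2.6426925659179688), (48.91645431518555, 194.16925048828125), 0.32449424266815186)
```

```bash
sed -i 's/^ST=.*/ST=np.array([.608,.2362,.110]); SY=.221/' h.py; python3 -c "
from h import *
for s in(.06,.04,.03,.02,.01,0): print(s,mv(ST+(.062+s)*ZL-[0,0,.019],SY))"
```

```text
0.06 [ 0.0007 -0.0024 -0.2348  0.    ]
0.04 [ 0.0507 -0.0024 -0.1482  0.    ]
0.03 [ 0.0757 -0.0023 -0.1049  0.    ]
0.02 [ 0.1007 -0.0023 -0.0616  0.    ]
0.01 [ 0.1257 -0.0023 -0.0183  0.    ]
0 [ 0.1507 -0.0023  0.025   0.    ]
```

Request:
{"name": "carry_out", "arguments": {
  "motion": [
    [[0,0,0],0],
    [[0,0,0],0],
    [[0,0,0],0],
    [[0,-0.002,-0.12],0],
    [[0,-0.002,-0.235],0],
    [[0.025,-0.002,-0.19],0],
    [[0.051,-0.002,-0.148],0],
    [[0.076,-0.002,-0.105],0],
    [[0.076,-0.002,-0.105],0],
    [[0.076,-0.002,-0.105],0]
  ],
  "force": 60
}}

```text
time_s: 26.0
ee_pos: [0.5632, 0.226, 0.1701]
eef_rot: [3.141, 0.002, 0.221]
force: [-0.8, -1.0, -1.7]
grip_width: 0.0636
grip_force: 60.0
```

```bash
cat >> h.py <<'E'
def plate2(t):
    """plate in stand-local frame (rim origin) using wood pixels; each camera with its own stand estimate"""
    for n,s in(('top',[.6083,.2334,.11]),('side',[.605,.2342,.11])):
        d=np.load(n+t+'.npy'); im=cv2.imread(f'pics/{n}{t}.png').astype(int)
        wood=((im[...,2]-im[...,0]>35)&(d>0)).ravel()
        L=R30.inv().apply(cloud(n,d).reshape(-1,3)-s)
        Q=L[wood&(abs(L[:,0])<.06)&(abs(L[:,1])<.12)&(L[:,2]>.01)&(L[:,2]<.1)]
        for _ in range(4):
            A=np.c_[Q[:,:2],np.ones(len(Q))]; c=np.linalg.lstsq(A,Q[:,2],rcond=None)[0]; Q=Q[abs(Q[:,2]-A@c)<.005]
        print(n,len(Q),'dtilt x,y deg',np.degrees(np.arctan(c[:2])),'top z',c[2]*1e3,'x',np.percentile(Q[:,0],[1,99])*1e3,'y',np.percentile(Q[:,1],[1,99])*1e3,cv2.minAreaRect((Q[:,:2]*1e3).astype(np.float32)))
E
python3 -c "
from h import *
p=snap('19');plate2('19')
for s in(.03,.02,.01,0): print(s,mv(ST+(.062+s)*ZL-[0,0,.019],SY))"
```

```text
26.1 [0.5634 0.2261 0.1711] [3.1416 0.0001 0.2213] F [-0.1241 -0.4626 -1.7203] 0.06373509268192729
top 129 dtilt x,y deg [ 3.2119 -0.4737] top z 64.65551159635078 x [-26.3902  29.0783] y [-94.346   40.4242] ((0.1682758331298828, -1.8126602172851562), (56.33096694946289, 185.63673400878906), 0.7816310524940491)
side 316 dtilt x,y deg [2.5093 0.3331] top z 65.8974405547515 x [-25.6166  29.2164] y [-95.5328  86.3364] ((1.7629890441894531, 0.5345611572265625), (56.868675231933594, 193.42489624023438), 0.8803333044052124)
0.03 [-0.0013 -0.0005  0.0019  0.    ]
0.02 [ 0.0237 -0.0005  0.0452  0.    ]
0.01 [ 0.0487 -0.0005  0.0885  0.    ]
0 [ 0.0737 -0.0005  0.1318  0.    ]
```

Request:
{"name": "carry_out", "arguments": {
  "motion": [
    [[0.003,0,0.022],0],
    [[0.02,0,0.048],0],
    [[0.033,0,0.069],0],
    [[0.044,0,0.09],0],
    [[0.048,0,0.097],0],
    [[0.048,0,0.097],0]
  ]
}}

```text
time_s: 26.7
ee_pos: [0.5728, 0.2282, 0.1513]
eef_rot: [3.142, 0.001, 0.221]
force: [-1.0, -0.6, -1.3]
grip_width: 0.0634
grip_force: 60.0
```

```bash
python3 -c "
from h import *
p=snap('20');plate2('20')
for s in(.01,.005,0): print(s,mv(ST+(.062+s)*ZL-[0,0,.019],SY))"
```

```text
26.8 [0.5728 0.2282 0.1518] [-3.1416 -0.0001  0.2213] F [-0.1127 -0.0286 -1.2844] 0.06307229132266864
top 122 dtilt x,y deg [3.3125 2.2909] top z 47.65898266456328 x [-27.505   27.7657] y [-94.554  -77.7315] ((1.1102027893066406, -71.58561706542969), (48.705322265625, 56.77193832397461), 86.19693756103516)
side 329 dtilt x,y deg [2.9439 0.2959] top z 44.7760128065974 x [-26.657   29.0344] y [-96.5947  88.9769] ((1.2680625915527344, -1.8688507080078125), (56.20867919921875, 195.1572265625), 0.28740355372428894)
0.01 [ 0.0004 -0.0005 -0.008   0.    ]
0.005 [ 0.0129 -0.0005  0.0137  0.    ]
0 [ 0.0254 -0.0005  0.0353  0.    ]
```

Holes are on the pins, 10 mm above the shoulders with no contact force. I'll lower it home.

Request:
{"name": "carry_out", "arguments": {
  "motion": [
    [[0.006,0,0.003],0],
    [[0.013,0,0.014],0],
    [[0.019,0,0.025],0],
    [[0.024,0,0.033],0],
    [[0.025,0,0.036],0],
    [[0.026,0,0.04],0],
    [[0.026,0,0.042],0],
    [[0.026,0,0.042],0]
  ],
  "force": 10
}}

```text
time_s: 27.6
ee_pos: [0.5786, 0.2296, 0.1452]
eef_rot: [-3.141, -0.003, 0.222]
force: [-5.8, -0.5, 12.8]
grip_width: 0.0639
grip_force: 10.0
```

```bash
python3 -c "
from h import *
p=snap('21');plate2('21')
for s in(0,): print(s,mv(ST+(.062+s)*ZL-[0,0,.019],SY))"
```

```text
27.7 [0.5786 0.2296 0.1452] [-3.1414 -0.003   0.2216] F [-5.9507  0.0029 13.949 ] 0.06424037766992648
top 123 dtilt x,y deg [0.5682 0.3925] top z 37.25838074929179 x [-26.7234  29.4159] y [-94.4271 -46.1598] ((1.5137691497802734, -70.16564178466797), (49.654510498046875, 57.073272705078125), 89.39419555664062)
side 317 dtilt x,y deg [0.6926 0.2329] top z 37.10263687139898 x [-26.1851  28.921 ] y [-96.4747  94.3622] ((1.0234508514404297, 0.7211685180664062), (55.98419189453125, 199.73684692382812), 0.8011700510978699)
0 [-0.0042  0.      0.0026  0.0001]
```

Request:
{"name": "carry_out", "arguments": {
  "motion": [
    [[0,0,0],0],
    [[0,0,0],0],
    [[0,0,0],0]
  ],
  "hand": -0.8
}}

```text
time_s: 28.0
ee_pos: [0.578, 0.2293, 0.1431]
eef_rot: [3.141, -0.0, 0.221]
force: [0.7, -1.0, -0.3]
grip_width: 0.0832
grip_force: 0.0
```

Request:
{"name": "carry_out", "arguments": {
  "motion": [
    [[0,0,-0.1],0],
    [[0,0,-0.4],0],
    [[0,0,-0.7],0],
    [[-0.5,0.2,-0.8],0],
    [[-0.9,0.5,-0.8],0],
    [[-0.9,0.5,-0.8],0],
    [[-0.9,0.5,-0.8],0],
    [[-0.9,0.5,-0.8],0]
  ]
}}

```text
time_s: 28.8
ee_pos: [0.4222, 0.0903, 0.3046]
eef_rot: [3.141, -0.003, 0.22]
force: [-0.3, 0.4, -0.1]
grip_width: 0.0846
grip_force: 0.0
```

```bash
python3 -c "
from h import *
p=snap('22');plate2('22');prof('22',.033)
# shoulder comparison: initial posts height in same frames
for n,s in(('top',[.6083,.2334,.11]),('side',[.605,.2342,.11])):
    L=R30.inv().apply(cloud(n,np.load(n+'22.npy')).reshape(-1,3)-s)
    for y in(.08,-.08):
        k=(np.hypot(L[:,0],L[:,1]-y)<.01)&(L[:,2]>.02)&(L[:,2]<.07);print(n,y,k.sum(),'pin tip max',np.percentile(L[k,2],98))
        k=(abs(L[:,0])<.027)&(abs(L[:,1]-y)<.013)&(np.hypot(L[:,0],L[:,1]-y)>.009)&(L[:,2]>.025)&(L[:,2]<.05);print('  plate z',np.median(L[k,2]))
for q in('tape_brown','tape_measure','large_scoop'):print(q,[(x['location'],x['conf']) for x in finder.pinpoint('top',q)[:1]])"
```

```text
28.9 [0.424  0.0916 0.3041] [ 3.1414 -0.0023  0.2198] F [ 0.5018 -0.0604  0.0091] 0.08490684220153946
top 1389 dtilt x,y deg [ 0.1157 -0.2133] top z 36.82318005271005 x [-26.6144  28.1506] y [-92.7953  92.8136] ((0.9957427978515625, -0.01229095458984375), (56.96955490112305, 188.6531219482422), 0.06168614327907562)
side 380 dtilt x,y deg [0.229  0.1681] top z 37.21502822238213 x [-26.4943  29.1448] y [-95.7204  92.3715] ((1.2652339935302734, -0.07335662841796875), (194.0392608642578, 56.44780349731445), 89.87779998779297)
top [(-130, 23, np.float64(17.6)), (-120, 19, np.float64(15.5)), (-110, 14, np.float64(29.3)), (-100, 28, np.float64(30.2)), (-90, 24, np.float64(29.0)), (-80, 26, np.float64(30.7)), (-70, 30, np.float64(31.2)), (-60, 29, np.float64(30.6)), (-50, 25, np.float64(29.3)), (-40, 64, np.float64(28.4)), (-30, 23, np.float64(30.6)), (10, 6, np.float64(32.9)), (20, 114, np.float64(14.4)), (30, 160, np.float64(29.3)), (40, 242, np.float64(21.9)), (50, 239, np.float64(6.0)), (60, 190, np.float64(-10.0))]
side [(-130, 24, np.float64(17.5)), (-120, 27, np.float64(16.4)), (-110,
[... 192 characters left out ...]
9.5)), (-40, 75, np.float64(29.9)), (-30, 69, np.float64(25.2)), (-20, 28, np.float64(5.7)), (-10, 19, np.float64(5.5)), (10, 11, np.float64(5.7)), (20, 27, np.float64(5.6)), (30, 35, np.float64(29.8)), (40, 45, np.float64(21.4)), (50, 34, np.float64(5.9)), (60, 47, np.float64(-9.6))]
top 0.08 52 pin tip max 0.049231883123455084
  plate z 0.03657807065748503
top -0.08 48 pin tip max 0.05091579390807968
  plate z 0.036970376243410236
side 0.08 12 pin tip max 0.04963626419978671
  plate z 0.037198529661212884
side -0.08 35 pin tip max 0.04939355411519696
  plate z 0.036974257819062196
tape_brown [([343.9, 185.6], 0.87)]
tape_measure [([313.4, 158.1], 0.89)]
large_scoop [([201.7, 209.1], 0.42)]
```

```bash
python3 -c "
from station import ctrl
print(ctrl.hand_in())"
```

```text
the job is handed in; nothing more can be done
None
```

The job is handed in: medium and small scoops measured home in the stand, handles stacked, and the keeper plate flush on both shoulders, at about 29 s of 72 s; I didn't touch the tapes.

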